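# Clear and release the touch-latch door in the parts store

## Robot

A 7-joint arm with a two-finger parallel gripper is mounted at the origin on the work surface. World frame = base frame: x ahead of the robot, y to its left, z up, the work surface at z = 0. Lengths are in m, angles in degrees, forces in N, time in s.
With the tool pointing down it reaches from about 0.425 to 0.925 m from the base axis. Payload 6.8 kg.
Tool frame: the origin (TCP) lies on the mounting face of the last link; the fingertips stand env.tip_reach ahead of it and the grasp point (between the pads) lies 163 mm ahead of it (env.tip_reach is the distance from the TCP to the fingertips, in m); z points along the fingers, x is the direction in which the jaws open and shut, and the axes are right-handed (so a half turn about z gives the same grasp; the last joint's range is limited). The gripper opens to 88 mm and grips with 3 to 60 N. Pads are 20 mm wide; open, the fingers measure 115 mm over their backs; the gripper's body (75 mm by 178 mm) begins 61 mm behind the grasp point.
Start: joints at [64.108, 27.33, 1.283, 89.118, -0.659, 63.558, -4.761], TCP at [0.228, -0.636, 0.405] pointing down, gripper open.
Joint ranges: [-169.35, 169.35], [-19.33, 120.38], [-80.79, 83.38], [13.8, 139.57], [-78.32, 258.32], [9.67, 109.79], [-169.56, 169.56]. Speed limits (degrees/s): [136.94, 136.94, 180, 180, 180, 180, 180].

## Interface

Orientations are given as [roll, pitch, yaw] about the fixed x, y, z axes, in that order (R = Rz(yaw) Ry(pitch) Rx(roll)).
In Python, from workcell import env gives the robot as it stands.
- The arm moves only by the shell command python3 -m creep 'ROWS'. ROWS is JSON, one flat list of numbers, 7 for each row, row after row: the turn, a rotation vector about the world's x, y, z each as a share of 90 degrees, from -1 to 1, then the shift along the world's x, y, z each as a share of 15 cm, from -1 to 1, then the opening in per cent of the stroke, from 0 (shut) to 100 (fully open). A call has 1 to 10 rows; each row is the pose to reach, as a shift and turn from the pose measured when the call began; what a row does not reach only later rows make up. A row lasts 1/10 s, in which the tool goes at most 50 mm and 8.59 degrees, less where a joint would pass 70% of its speed; a pose out of reach is approached as far as the arm can. A call with a number of a shift or a turn outside -1 to 1 is refused whole. A call with a gripper value outside its range is refused whole. The fingers move at their own pace and stop on an object; the grip force is fixed at half the most. Time passes only in rows, so rows that repeat a pose let the fingers close. It gives the time, the measured TCP pose, the force and the opening at its end, in the units of the state.
- env.get_state(): the state, without advancing time (a new reading comes with each control period).
- env.camera(name): name is "scene" or "top" or "wrist"; returns a dict with "color" (400x640x3 uint8, red, green, blue), "range_z" (400x640 float32, m along the optical axis (not along the pixel's ray), 0 where there is no reading), "fx", "fy", "cx", "cy" (pixels), "world_to_cam" (4x4, takes a point from world to camera coordinates). Camera axes: x right, y down, z forward; pixel columns grow to the right and rows downward; lengths in m; the calibration is good to about 2 mm. A picture is of the moment at which its call begins.
- env.sign_off(): hands the job in, once; it reports no verdict.
Trained networks look in a picture, given as the dict that the camera call returned (one of the last four; its "shot" number tells which), for a name from the list of things; names that differ only in an ending like _2 or _b are one class to them, and where a whole thing is asked for, a point or a joint stands for the part that bears it (a point fixed in the world has none). Each returns a list of dicts, best first, with "p" (0 to 1); they miss things now and then, are a little off and sometimes report something else, mostly with a low value. They report only what shows in the picture. A call takes as long as a camera call. They do not tell look-alikes from the thing itself.
- env.look_for(target, picture): "position" ([x, y, z] in m, in world coordinates, good to about 4 mm: the middle of the surface that is visible of it).
- env.trace(target, picture): "pixels" (400x640 bool, what is visible of it).
The state is a dict: "time_s": time; "joints": joint angles; "joint_vel": joint speeds; "tau": joint torques, N m; "tcp_pos": TCP position; "orientation": TCP orientation; "contact_force": force on the tool from outside, world axes, zero at the start; "torque": the same for the moment, N m; "opening": finger opening in m.
Only numpy, scipy, OpenCV 4.12 (cv2) and the standard library are available. Lean on these libraries where they do the work, as an engineer would, in place of code of your own. Each camera call takes 0.05 s, during which the arm holds its last target. There are 200 camera calls.

## Task

Push the yellow-and-white carton aside along the bench, without picking it up, until no part of it stands in front of the red cabinet door. Then press the red door in at the black touch spot by its free edge, and back away so that its spring swings it ajar. Leave the blue door shut, the carton upright and clear of the red door, and all the other things where they are.

Things in the scene. Friction and masses are not known exactly. Their poses are not given: they have to be found in the camera images.
- red_cabinet: fixed red steel cabinet, 240 wide (y) x 200 high x 200 deep mm, with a handleless red touch-latch door in front. Origin: centre of underside, on the bench. Own -x points out of the front (to the robot at yaw 0), z up. Shut door: outer face 119 in front of the origin, 230 wide x 190 high x 14 thick, edges 5 and 195 above the bench. Upright hinge on the face at own y = +0.115, free edge at y = -0.115
- red_door (a joint): red door angle, rad: 0 shut, negative pressed in, positive swung out. Pressed at the spot it gives 4 mm (-0.022 rad) against about 4 N, then a firm stop; beyond 85 % of that it unlatches (pressed less, it returns shut). As the finger backs away a spring swings it out in about 1 s to 0.5 rad (free edge 110 mm out) and keeps it there; it does not latch again
- red_push (a point): black rubber touch spot, 26 mm dia, on the outer face of the red door, 30 mm from its free edge and 30 below its upper edge (165 above the bench); origin at its centre on the face; moves with the door. A black mark, 26 mm long, on the door's upper edge right above it shows from above
- blue_cabinet: fixed blue steel cabinet, 240 wide (y) x 200 high x 200 deep mm, with a handleless blue touch-latch door in front. Origin: centre of underside, on the bench. Own -x points out of the front (to the robot at yaw 0), z up. Shut door: outer face 119 in front of the origin, 230 wide x 190 high x 14 thick, edges 5 and 195 above the bench. Upright hinge on the face at own y = -0.115, free edge at y = +0.115. Leave shut
- blue_door (a joint): blue door angle, rad: 0 shut, positive swung out; same touch latch as the red door. Leave it shut
- carton: loose white carton with a yellow band and a brown tape strip, 70 (own x) x 100 (own y) x 80 mm high, about 0.4 kg, standing on the bench 40 to 75 mm in front of the red door. Origin: centre of its underside; z up. Slides when pushed low down with the fingertips.
- oil_filter: loose black-and-orange oil filter canister, 72 dia x 75 high, standing out in front of the blue cabinet; leave alone. Sizes in mm.
- plug_box: loose green spark-plug box 45 x 90 x 30 lying at the robot's edge of the bench; leave alone. Sizes in mm.
- screwdriver: loose screwdriver lying at the robot's edge of the bench; leave alone. Sizes in mm.
- oil_bottle: loose grey oil bottle with red cap, 90 dia x 190 high, at the left side of the bench; leave alone. Sizes in mm.
- belt_box: loose black belt box 80 x 140 x 60 at the right side; leave alone. Sizes in mm.
- tape_roll: loose brown tape roll 100 dia x 48 lying flat at the left side; leave alone. Sizes in mm.
Not all that is in view belongs to the job. What is shaped like the carton but purple is not meant.

How it is judged (in metres and radians):
On the way, in this order (a step that is already met when the one before it is completed fails the run):
1. the carton stands to one side of the red door while the door is still shut ((y of carton in the frame of red_cabinet above 0.145 m or y of carton in the frame of red_cabinet below -0.145 m) and value of joint red_door between -0.01 and 0.03 rad), for 0.2 s.
2. the red door is pressed in at its latch ((y of carton in the frame of red_cabinet above 0.145 m or y of carton in the frame of red_cabinet below -0.145 m) and value of joint red_door below -0.008 rad and contact force between the fingers and red_cabinet above 0.5 N), for 0.02 s.
3. the red door has sprung ajar (value of joint red_door above 0.4 rad), for 0.2 s.
At the end, for the whole second after the job is handed in: The red door stands ajar by more than 0.4 rad and is at rest; the carton stands upright and still on the bench, its centre more than 145 mm to one side of the red cabinet's middle line; the blue door is shut (value of joint red_door above 0.4 rad and velocity of joint red_door between -0.1 and 0.1 rad/s and (y of carton in the frame of red_cabinet above 0.145 m or y of carton in the frame of red_cabinet below -0.145 m) and angle between carton's own z axis and vertical below 0.1 rad and height (world z) of carton between -0.01 and 0.01 m and linear speed of carton below 0.02 m/s and value of joint blue_door below 0.03 rad); the robot touches nothing.
It fails at once if the carton is lifted off the bench by more than 15 mm (height (world z) of carton above 0.015 m).
It fails at once if the carton is tipped over (angle between carton's own z axis and vertical above 0.4 rad).
It fails at once if the blue door is released (value of joint blue_door above 0.06 rad).
It fails at once if another thing on the bench is moved by more than 30 mm (distance of any of oil_filter, plug_box, screwdriver, oil_bottle, belt_box, tape_roll from where it was at the start of the episode above 0.03 m).
It also fails if it takes over 48 s, if anything falls off the work surface, if the arm or the gripper's body presses on something with over 40 N, if the wrist force passes 120 N, or if a joint passes its speed limit or range.

## Working session

There is one attempt and no reset: what is moved stays moved. The work goes in short steps, Python scripts to look and compute and a shell command to move; the robot and the scene stay as the last step left them, time stands still between calls to the robot, and variables do not carry over. Pictures are saved under pics/ and viewed, on a budget of 10 in all, crops included, one or two more only if the job needs it, and the job is handed in when it is done.

```bash
mkdir -p pics; ls; cat > h.py <<'E'
from workcell import env
import numpy as np, cv2
def save(p,n,crop=None,s=1):
    im=p["color"][:,:,::-1]
    if crop: a,b,c,d=crop; im=im[b:d,a:c]
    cv2.imwrite("pics/"+n,cv2.resize(im,None,fx=s,fy=s))
def pts(p,mask):
    v,u=np.nonzero(mask&(p["range_z"]>0)); z=p["range_z"][v,u]
    c=np.stack([(u-p["cx"])/p["fx"]*z,(v-p["cy"])/p["fy"]*z,z,np.ones_like(z)])
    return (np.linalg.inv(p["world_to_cam"])@c)[:3].T
def px(p,w):
    c=p["world_to_cam"]@np.r_[w,1]; return round(c[0]/c[2]*p["fx"]+p["cx"]),round(c[1]/c[2]*p["fy"]+p["cy"])
E
python3 - <<'E'
from h import *
print(env.tip_reach, env.get_state()["tcp_pos"],env.get_state()["orientation"],env.get_state()["time_s"])
for n in("top","scene"):
    p=env.camera(n); save(p,n+"1.png")
    for t in["red_cabinet","red_push","red_door","blue_cabinet","carton","oil_filter","oil_bottle","belt_box","tape_roll","plug_box","screwdriver"]:
        for d in env.look_for(t,p)[:3]: print(n,t,round(d["p"],2),np.round(d["position"],3),px(p,d["position"]))
E
```

```text
pics
0.182 [ 0.2274457  -0.63525408  0.40371865] [ 1.79992287e+02  9.80776197e-02 -7.03012054e+01] 0.0
top red_cabinet 0.56 [0.695 0.172 0.2  ] (275, 145)
top red_push 0.62 [0.61  0.182 0.147] (274, 175)
top red_door 0.94 [0.615 0.185 0.149] (273, 173)
top blue_cabinet 0.57 [ 0.722 -0.154  0.199] (380, 134)
top carton 0.87 [0.499 0.166 0.083] (282, 212)
top carton 0.86 [ 0.332 -0.171  0.078] (386, 261)
top carton 0.72 [ 0.533 -0.025  0.082] (339, 200)
top oil_filter 0.88 [ 0.479 -0.174  0.073] (385, 216)
top oil_bottle 0.75 [0.448 0.53  0.127] (167, 228)
top oil_bottle 0.48 [ 0.478 -0.176  0.073] (385, 216)
top belt_box 0.7 [ 0.583 -0.543  0.061] (494, 183)
top tape_roll 0.89 [0.367 0.47  0.046] (192, 254)
top plug_box 0.8 [ 0.392 -0.004  0.032] (334, 244)
top screwdriver 0.79 [0.332 0.174 0.023] (281, 263)
scene red_cabinet 0.74 [0.744 0.201 0.197] (313, 258)
scene red_push 0.68 [0.512 0.18  0.078] (350, 230)
scene red_push 0.63 [0.62  0.211 0.198] (340, 236)
scene red_door 0.57 [0.619 0.206 0.198] (339, 235)
scene blue_cabinet 0.64 [ 0.774 -0.112  0.2  ] (244, 209)
scene blue_cabinet 0.31 [0.346 0.181 0.02 ] (375, 213)
scene carton 0.93 [0.513 0.181 0.078] (350, 230)
scene carton 0.63 [ 0.554 -0.026  0.079] (304, 206)
scene carton 0.57 [ 0.348 -0.161  0.074] (314, 162)
scene oil_filter 0.63 [ 0.502 -0.163  0.064] (289, 183)
scene oil_bottle 0.94 [0.476 0.549 0.119] (441, 281)
scene oil_bottle 0.57 [0.746 0.202 0.198] (313, 258)
scene belt_box 0.81 [ 0.6   -0.525  0.06 ] (218, 153)
scene tape_roll 0.64 [0.36  0.466 0.044] (433, 255)
scene plug_box 0.6 [ 0.396 -0.004  0.028] (333, 194)
scene screwdriver 0.47 [0.343 0.176 0.021] (374, 212)
```

View pics/top1.png

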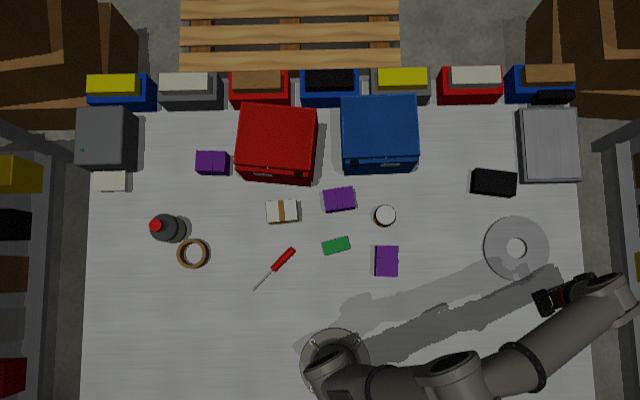

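```bash
python3 - <<'E'
from h import *
p=env.camera("top"); save(p,"topcrop.png",(225,110,425,280),4)
def rect(P,lo,hi):
    q=P[(P[:,2]>lo)&(P[:,2]<hi)]
    r=cv2.minAreaRect(q[:,:2].astype(np.float32)); return len(q),np.round(r[0],3),np.round(r[1],3),round(r[2],1)
for t in["carton","red_cabinet","blue_cabinet","oil_filter","plug_box","screwdriver"]:
    for d in env.trace(t,p)[:3]:
        P=pts(p,d["pixels"]); top=np.percentile(P[:,2],95)
        print(t,round(d["p"],2),round(top,3),rect(P,top-.015,top+.02))
# dark pixels at top of red door
P=pts(p,np.ones((400,640),bool)); m=p["range_z"].ravel()>0; C=p["color"].reshape(-1,3)[m].astype(int)
for nm,sel in(("red",(C[:,0]>110)&(C[:,1]<70)&(C[:,2]<70)),("blue",(C[:,2]>100)&(C[:,0]<80))):
    s=sel&(P[:,2]>.185)&(P[:,2]<.21)&(abs(P[:,1])<.4); print(nm,rect(P[s],.18,.21))
s=(C.max(1)<50)&(P[:,2]>.18)&(P[:,2]<.21)&(P[:,0]<.75)&(abs(P[:,1])<.4); print(s.sum(),P[s].round(3)[:30])
E
```

```text
carton 0.98 0.086 (626, array([0.676, 0.407]), array([0.102, 0.072]), 87.1)
carton 0.83 0.086 (622, array([0.503, 0.168]), array([0.071, 0.1  ]), 4.4)
carton 0.78 0.086 (667, array([ 0.331, -0.174]), array([0.069, 0.098]), 88.0)
red_cabinet 0.55 0.205 (5042, array([0.715, 0.176]), array([0.241, 0.221]), 83.5)
blue_cabinet 0.87 0.205 (5035, array([ 0.743, -0.155]), array([0.223, 0.24 ]), 1.2)
oil_filter 0.9 0.081 (319, array([ 0.483, -0.175]), array([0.064, 0.067]), 30.2)
plug_box 0.79 0.037 (344, array([ 0.387, -0.009]), array([0.045, 0.09 ]), 14.5)
screwdriver 0.7 0.031 (165, array([0.343, 0.171]), array([0.02 , 0.097]), 44.0)
red (4541, array([0.717, 0.176]), array([0.241, 0.217]), 83.4)
blue (270, array([ 0.745, -0.156]), array([0.218, 0.24 ]), 1.5)
297 [[ 0.683  0.058  0.182]
 [ 0.654 -0.234  0.198]
 [ 0.653 -0.243  0.203]
 [ 0.653 -0.246  0.202]
 [ 0.653 -0.249  0.199]
 [ 0.653 -0.252  0.199]
 [ 0.653 -0.256  0.198]
 [ 0.655 -0.26   0.19 ]
 [ 0.653 -0.261  0.202]
 [ 0.653 -0.265  0.2  ]
 [ 0.653 -0.268  0.201]
 [ 0.655 -0.272  0.192]
 [ 0.652 -0.181  0.199]
 [ 0.653 -0.185  0.192]
 [ 0.652 -0.187  0.197]
 [ 0.654 -0.192  0.189]
 [ 0.651 -0.193  0.201]
 [ 0.654 -0.198  0.188]
 [ 0.653 -0.201  0.191]
 [ 0.653 -0.273  0.185]
 [ 0.65  -0.103  0.2  ]
 [ 0.651 -0.107  0.195]
 [ 0.651 -0.11   0.194]
 [ 0.651 -0.116  0.196]
 [ 0.651 -0.119  0.194]
 [ 0.65  -0.122  0.196]
 [ 0.65  -0.125  0.198]
 [ 0.649 -0.038  0.194]
 [ 0.649 -0.041  0.194]
 [ 0.65  -0.045  0.19 ]]
```

View pics/topcrop.png

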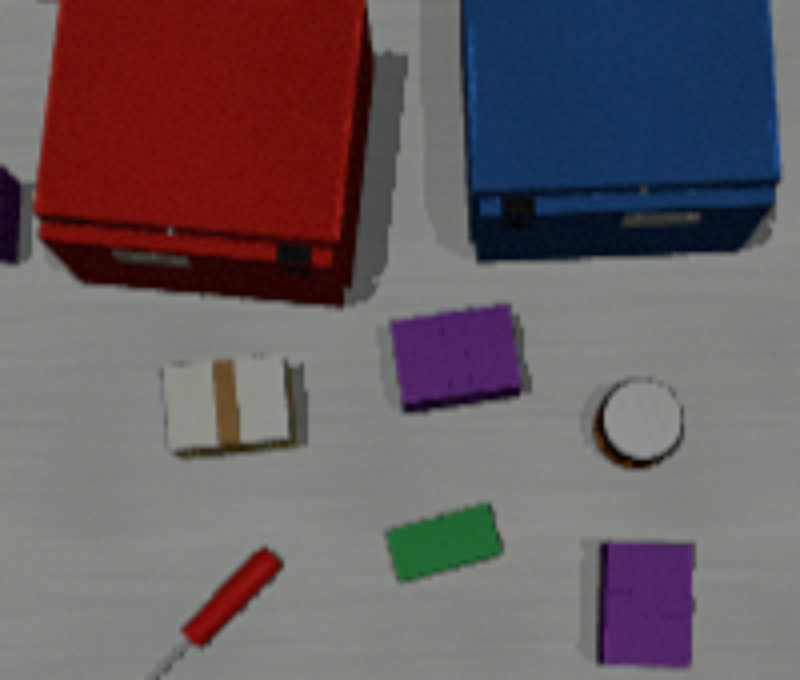

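View pics/scene1.png

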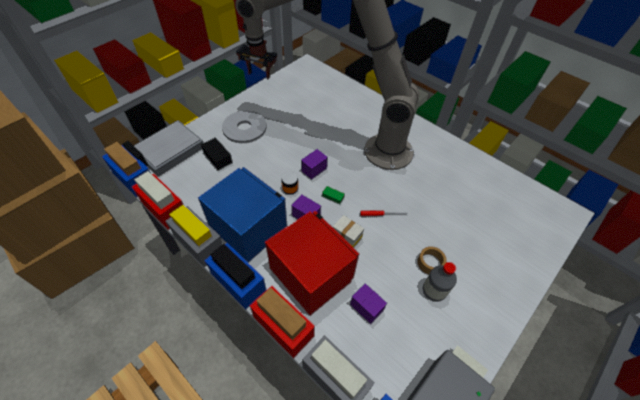

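The target is the white carton with brown tape at (282,211) in the top view. The purple look-alikes are at (212,162), (339,199) and (386,260). The red door's black mark is at about (299,174), to the robot's right. I'll push the carton left, which is the free side, starting from its right face.

```bash
python3 -m creep '[0,0,0.167,0.667,0.967,0,34,0,0,0.167,0.667,0.967,0,34,0,0,0.167,0.667,0.967,0,34,0,0,0.167,0.667,0.967,0,34]'
python3 -m creep '[0,0,0.167,0.667,0.967,0,34,0,0,0.167,0.667,0.967,0,34,0,0,0.167,0.667,0.967,0,34,0,0,0.167,0.667,0.967,0,34]'
python3 -m creep '[0,0,0.167,0.42,0.967,0,34,0,0,0.167,0.42,0.967,0,34,0,0,0.167,0.42,0.967,0,34,0,0,0.167,0.42,0.967,0,34]'
```

```text
time_s: 1.95
tcp_pos: [0.3305, -0.4867, 0.4048]
orientation: [-179.9, 0.0, -55.0]
contact_force: [0.1, -1.0, 0.1]
opening: 0.0592
time_s: 2.35
tcp_pos: [0.4326, -0.338, 0.4053]
orientation: [-179.8, -0.0, -39.7]
contact_force: [0.3, 0.4, -0.2]
opening: 0.0306
time_s: 2.75
tcp_pos: [0.4977, -0.187, 0.4059]
orientation: [-179.7, -0.1, -24.2]
contact_force: [0.4, 0.4, 1.0]
opening: 0.0302
```

```bash
python3 -m creep '[0,0,0.159,0,0.89,0,34,0,0,0.159,0,0.89,0,34,0,0,0.159,0,0.89,0,34,0,0,0.159,0,0.89,0,34]'
python3 -m creep '[0,0,0.159,0,0.87,0,34,0,0,0.159,0,0.87,0,34,0,0,0.159,0,0.87,0,34,0,0,0.159,0,0.87,0,34,0,0,0.159,0,0.87,0,34]'
python3 - <<'E'
from h import *
s=env.get_state();print(s["tcp_pos"],s["orientation"])
p=env.camera("wrist"); save(p,"w1.png")
def rect(q):
    r=cv2.minAreaRect(q[:,:2].astype(np.float32)); return len(q),np.round(r[0],3),np.round(r[1],3),round(r[2],1)
for t in("carton","red_cabinet","red_door","red_push"):
    for d in env.trace(t,p)[:3]:
        P=pts(p,d["pixels"]); top=np.percentile(P[:,2],90); print(t,round(d["p"],2),round(top,3),rect(P[P[:,2]>top-.012]))
E
```

```text
time_s: 3.15
tcp_pos: [0.4976, -0.0483, 0.4064]
orientation: [-179.5, -0.1, -9.4]
contact_force: [-0.4, -0.9, -0.3]
opening: 0.03
time_s: 3.65
tcp_pos: [0.4979, 0.0815, 0.4064]
orientation: [-179.6, -0.1, 4.9]
contact_force: [0.3, -0.5, -0.1]
opening: 0.03
[0.49792026 0.08146917 0.4063592 ] [-1.79585820e+02 -1.15189993e-01  4.85196097e+00]
carton 0.94 0.08 (7459, array([0.506, 0.166]), array([0.07 , 0.099]), 4.7)
carton 0.94 0.08 (2106, array([ 0.542, -0.014]), array([0.07 , 0.081]), 7.2)
carton 0.87 0.08 (653, array([ 0.295, -0.169]), array([0.063, 0.023]), 87.4)
red_cabinet 0.66 0.182 (932, array([0.627, 0.048]), array([0.066, 0.226]), 39.7)
red_cabinet 0.65 0.2 (38033, array([0.638, 0.128]), array([0.123, 0.211]), 21.1)
red_door 0.69 0.195 (7941, array([0.612, 0.152]), array([0.161, 0.016]), 83.3)
red_push 0.81 0.195 (8067, array([0.612, 0.152]), array([0.162, 0.016]), 83.3)
red_push 0.25 0.182 (907, array([0.62 , 0.041]), array([0.039, 0.224]), 37.4)
```

View pics/w1.png

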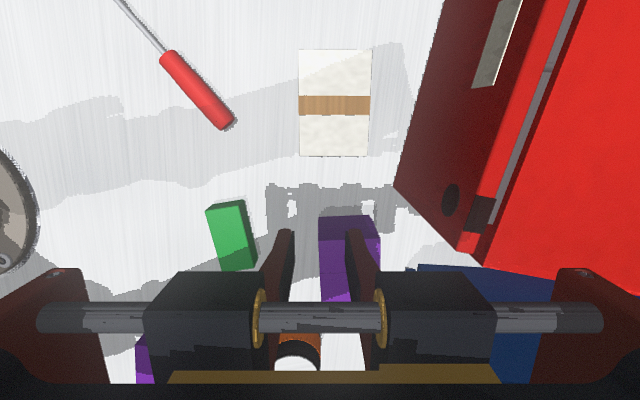

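Wrist view confirms it: white carton with tape at (335,103), black spot at (450,200), black mark at (483,213). The gap for the fingers between the carton and the purple box is free. I'll descend now.

```bash
python3 -m creep '[0,0,0,-0.027,0,-0.5,34,0,0,0,-0.027,0,-1,34,0,0,0,-0.027,0,-1,34,0,0,0,-0.027,0,-1,34]'
python3 -m creep '[0,0,0,0,0,-0.2,34,0,0,0,0,0,-0.39,34,0,0,0,0,0,-0.39,34,0,0,0,0,0,-0.39,34]'
python3 - <<'E'
from h import *
p=env.camera("top"); save(p,"t2.png",(225,110,425,280),4)
E
```

```text
time_s: 4.3
tcp_pos: [0.4913, 0.0786, 0.2511]
orientation: [-179.7, 0.6, 4.6]
contact_force: [-1.1, 0.0, 0.0]
opening: 0.0305
time_s: 4.7
tcp_pos: [0.4922, 0.0786, 0.1945]
orientation: [-179.7, 0.5, 4.6]
contact_force: [0.4, -0.1, 1.3]
opening: 0.0297
```

View pics/t2.png

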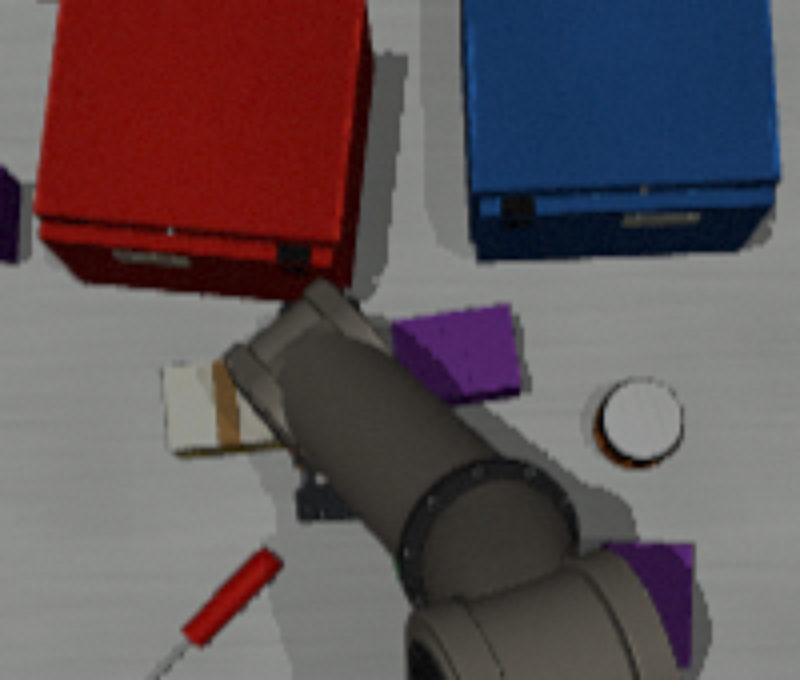

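```bash
python3 -m creep '[0,0,0,-0.008,0.1,0.02,34,0,0,0,-0.016,0.18,0.02,34,0,0,0,-0.024,0.26,0.02,34,0,0,0,-0.03,0.35,0.02,34,0,0,0,-0.036,0.44,0.02,34,0,0,0,-0.042,0.53,0.02,34,0,0,0,-0.05,0.62,0.02,34,0,0,0,-0.06,0.71,0.02,34,0,0,0,-0.066,0.8,0.02,34,0,0,0,-0.066,0.8,0.02,34]'
cat > c.py <<'E'
from h import *
import sys
s=env.get_state();print(s["time_s"],s["tcp_pos"].round(4) if hasattr(s["tcp_pos"],"round") else s["tcp_pos"],s["contact_force"])
for n in sys.argv[2:]:
  p=env.camera(n); save(p,sys.argv[1]+n+".png",(160,120,420,290) if n=="top" else None,3 if n=="top" else 1)
  for d in env.trace("carton",p)[:4]:
    P=pts(p,d["pixels"]); top=np.percentile(P[:,2],90); P=P[P[:,2]>top-.012]
    r=cv2.minAreaRect(P[:,:2].astype(np.float32)); print(n,round(d["p"],2),round(top,3),np.round(r[0],3),np.round(r[1],3),round(r[2],1),p["color"][d["pixels"]].mean(0).round())
E
python3 c.py a wrist
```

```text
time_s: 5.75
tcp_pos: [0.482, 0.202, 0.198]
orientation: [-179.5, 0.3, 4.8]
contact_force: [-0.2, 0.0, 0.1]
opening: 0.03
5.75 [0.482 0.202 0.198] [-0.23318637  0.03240018  0.11882267]
wrist 0.87 0.08 [0.495 0.264] [0.072 0.099] 4.2 [197. 189. 175.]
```

```bash
sleep 0
python3 -m creep '[0,0,0,-0.008,0.09,0,34,0,0,0,-0.016,0.18,0,34,0,0,0,-0.024,0.27,0,34,0,0,0,-0.03,0.36,0,34,0,0,0,-0.036,0.45,0,34,0,0,0,-0.042,0.54,0,34,0,0,0,-0.05,0.63,0,34,0,0,0,-0.055,0.72,0,34,0,0,0,-0.06,0.82,0,34,0,0,0,-0.06,0.82,0,34]'
python3 c.py b wrist
```

```text
time_s: 6.85
tcp_pos: [0.4726, 0.3263, 0.1983]
orientation: [-179.4, 0.3, 4.9]
contact_force: [0.1, 0.5, 0.1]
opening: 0.0302
6.85 [0.4726 0.3263 0.1983] [0.14155889 0.53863831 0.13222899]
wrist 0.89 0.021 [0.642 0.381] [0.048 0.004] 86.5 [59. 47. 70.]
wrist 0.67 0.08 [0.486 0.39 ] [0.071 0.096] 5.2 [190. 182. 168.]
```

```bash
python3 -m creep '[0,0,0,0,-0.2,0,34,0,0,0,0,-0.25,0.3,0,0,0,0,0,-0.25,0.7,0,0,0,0,0,-0.25,1,0,0,0,0,0,-0.25,1,0]'
python3 -m creep '[0,0,-0.129,0.1,-0.6,-0.05,0,0,0,-0.129,0.2,-0.97,-0.05,0,0,0,-0.129,0.2,-0.97,-0.05,0,0,0,-0.129,0.2,-0.97,-0.05,0]'
python3 - <<'E'
from h import *
s=env.get_state();print(s["tcp_pos"],s["orientation"],s["opening"])
o=np.array([.726,.175]);
for n in("top","wrist"):
    p=env.camera(n); save(p,"p"+n+".png",(160,120,420,290) if n=="top" else None,3 if n=="top" else 1)
    m=(p["color"].max(2)<45)
    P=pts(p,m); q=P[(P[:,2]>.17)&(P[:,2]<.205)&(abs(P[:,1]-.1)<.06)&(abs(P[:,0]-.608)<.03)]
    print(n,len(q),q.mean(0) if len(q) else 0,q.min(0) if len(q) else 0,q.max(0) if len(q) else 0)
    for t in("carton","red_door"):
      for d in env.trace(t,p)[:4]:
        P=pts(p,d["pixels"]); top=np.percentile(P[:,2],90); P=P[P[:,2]>top-.012]
        r=cv2.minAreaRect(P[:,:2].astype(np.float32)); print(n,t,round(d["p"],2),round(top,3),np.round(r[0],3),np.round(r[1],3),round(r[2],1),p["color"][d["pixels"]].mean(0).round())
E
```

```text
time_s: 7.45
tcp_pos: [0.4746, 0.2873, 0.3544]
orientation: [-179.2, -0.2, 4.7]
contact_force: [-0.1, 0.7, -0.3]
opening: 0.002
time_s: 7.85
tcp_pos: [0.506, 0.1339, 0.346]
orientation: [-179.5, -0.2, -7.6]
contact_force: [1.3, -0.2, 0.4]
opening: 0.0007
[0.50604806 0.13389422 0.34600087] [-179.47341058   -0.22572297   -7.57019132] 0.0007395130598734224
top 33 [0.60209588 0.0921615  0.19033301] [0.59260821 0.068567   0.17264515] [0.61234009 0.11521762 0.20187009]
top carton 0.79 0.085 [0.483 0.393] [0.071 0.101] 5.8 [123. 119. 105.]
top carton 0.72 0.085 [ 0.54  -0.022] [0.07 0.1 ] 7.4 [71. 33. 92.]
top carton 0.63 0.085 [ 0.331 -0.174] [0.069 0.098] 88.1 [76. 37. 98.]
top carton 0.62 0.085 [0.675 0.407] [0.101 0.073] 88.9 [65. 31. 84.]
top red_door 0.93 0.197 [0.582 0.191] [0.227 0.076] 82.0 [70. 16. 13.]
wrist 366 [0.60184679 0.09683935 0.18783615] [0.5964939  0.08827404 0.17002661] [0.61191087 0.11466882 0.19689841]
wrist red_door 0.74 0.194 [0.588 0.165] [0.183 0.065] 83.4 [110.  41.  39.]
```

View pics/pwrist.png

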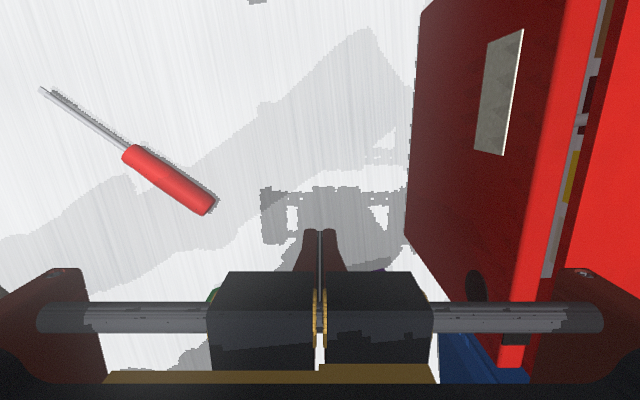

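View pics/ptop.png

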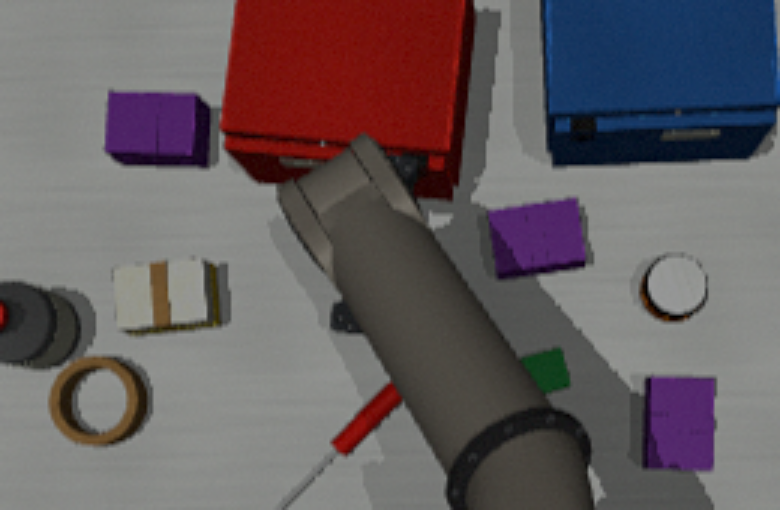

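The carton is at about (0.485, 0.391), clear to the left with the door still shut. The spot is at about (0.598, 0.10, 0.165), so I'll line up on it and press slowly.

```bash
python3 -m creep '[0,0,0,0.2,-0.227,-0.093,0,0,0,0,0.39,-0.227,-0.093,0,0,0,0,0.39,-0.227,-0.093,0,0,0,0,0.39,-0.227,-0.093,0]'
python3 -m creep '[0,0,0,0.03,0,0,0,0,0,0,0.06,0,0,0,0,0,0,0.09,0,0,0,0,0,0,0.09,0,0,0]'
```

```text
time_s: 8.55
tcp_pos: [0.5624, 0.1107, 0.3325]
orientation: [-179.1, -0.2, -6.7]
contact_force: [0.1, 0.2, 0.2]
opening: 0.0001
time_s: 8.95
tcp_pos: [0.5763, 0.1109, 0.3328]
orientation: [-179.1, -0.2, -6.7]
contact_force: [0.3, -0.8, 0.5]
opening: 0.0005
```

```bash
python3 -m creep '[0,0,0,0,-0.07,0,0,0,0,0,0.02,-0.07,0,0,0,0,0,0.04,-0.07,0,0,0,0,0,0.04,-0.07,0,0]'
python3 -m creep '[0,0,0,0.015,0,0,0,0,0,0,0.027,0,0,0,0,0,0,0.027,0,0,0]'
```

```text
time_s: 9.35
tcp_pos: [0.5827, 0.1002, 0.3328]
orientation: [-179.1, -0.2, -6.7]
contact_force: [-0.0, 0.7, -0.4]
opening: 0.0005
time_s: 9.65
tcp_pos: [0.5867, 0.1004, 0.3328]
orientation: [-179.1, -0.2, -6.7]
contact_force: [-3.0, -0.1, 2.1]
opening: 0.0004
```

```bash
python3 -m creep '[0,0,0,0.013,0,0,0,0,0,0,0.02,0,0,0,0,0,0,0.02,0,0,0]'
python3 -m creep '[0,0,0,0.007,0,0,0,0,0,0,0.013,0,0,0,0,0,0,0.013,0,0,0]'
```

```text
time_s: 9.95
tcp_pos: [0.5899, 0.1002, 0.3327]
orientation: [-179.1, -0.2, -6.7]
contact_force: [-0.2, -1.2, 0.4]
opening: 0.0003
time_s: 10.25
tcp_pos: [0.5909, 0.1004, 0.3326]
orientation: [-179.2, -0.0, -6.7]
contact_force: [-8.2, -1.2, 5.8]
opening: 0.001
```

```bash
python3 -m creep '[0,0,0,0.013,0,0,0,0,0,0,0.02,0,0,0,0,0,0,0.02,0,0,0]'
```

```text
time_s: 10.55
tcp_pos: [0.5923, 0.1005, 0.3326]
orientation: [-179.3, 0.3, -6.6]
contact_force: [-12.2, -0.8, 9.5]
opening: 0.0006
```

Firm stop at 12 N. Backing off.

```bash
python3 -m creep '[0,0,0,-0.2,0,0,0,0,0,0,-0.5,0,0,0,0,0,0,-0.8,0,0,0,0,0,0,-1,0,0.1,0,0,0,0,-1,0,0.5,0,0,0,0,-1,0,0.6,0,0,0,0,-1,0,0.6,0,0,0,0,-1,0,0.6,0,0,0,0,-1,0,0.6,0,0,0,0,-1,0,0.6,0]'
python3 -m creep '[0,0,0,0,-0.8,0,0,0,0,0,0,-1,0,0,0,0,0,0,-1,0,0,0,0,0,0,-1,0,0,0,0,0,0,-1,0,0]'
python3 c.py e top
```

```text
time_s: 11.55
tcp_pos: [0.4421, 0.1003, 0.4213]
orientation: [-179.3, 0.4, -6.6]
contact_force: [-0.3, -0.4, 0.1]
opening: 0.0005
time_s: 12.05
tcp_pos: [0.442, -0.0505, 0.4205]
orientation: [-179.3, 0.5, -6.8]
contact_force: [0.6, 0.8, 0.3]
opening: 0.0005
12.05 [ 0.442  -0.0505  0.4205] [0.59516434 0.76607609 0.33445739]
top 0.92 0.085 [0.675 0.406] [0.103 0.072] 86.8 [64. 30. 83.]
top 0.87 0.085 [0.483 0.394] [0.071 0.102] 5.5 [121. 117. 103.]
top 0.78 0.085 [ 0.331 -0.156] [0.106 0.1  ] 87.3 [61. 32. 77.]
top 0.72 0.084 [0.506 0.013] [0.12  0.021] 3.1 [66. 31. 85.]
```

View pics/etop.png

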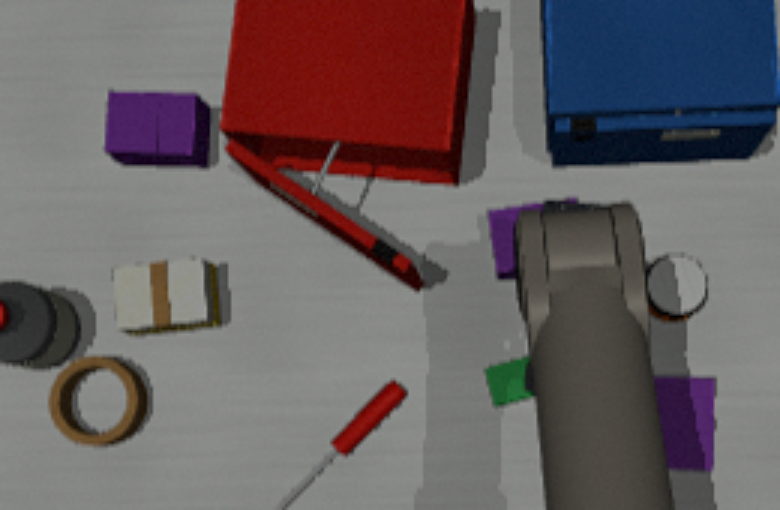

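The red door is ajar, with its free edge at about (420,285). The carton is upright at (165,295), the blue door is shut and the arm is clear. I'll let it settle, then hand in.

```bash
python3 -m creep '[0,0,0,0,0,0,0,0,0,0,0,0,0,0,0,0,0,0,0,0,0,0,0,0,0,0,0,0,0,0,0,0,0,0,0,0,0,0,0,0,0,0,0,0,0,0,0,0,0]'
python3 - <<'E'
from h import *
p=env.camera("top")
m=env.trace("red_door",p)
if m:
    P=pts(p,m[0]["pixels"]); P=P[(P[:,2]>.185)]; r=cv2.minAreaRect(P[:,:2].astype(np.float32)); print(m[0]["p"],np.round(r[0],3),np.round(r[1],3),r[2])
print(env.sign_off())
E
```

```text
time_s: 12.85
tcp_pos: [0.4422, -0.0485, 0.4209]
orientation: [-179.3, 0.4, -6.5]
contact_force: [-0.2, 0.9, 0.2]
opening: 0.0005
0.64 [0.558 0.204] [0.228 0.015] 54.80303192138672
the job is handed in; nothing more can be done
None
```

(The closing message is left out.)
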